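# Weigh out the odd carton and lock up the plug carrier

## Task

Some identical cartons of plastic wall plugs lie on the right of the desk, but one of them has been filled with steel screws and is several times as heavy as the others. Swing the carrier's keeper bar wide open first; then lift the cartons one after another to judge their weight, lay the heavy one flat in the grey reject tray and every light one flat in a pocket of its own in the carrier, printed side up as they lie now. Finally swing the keeper bar shut over the cartons until it snaps home in its detent.

Things in the scene. Friction and masses are not known exactly. Their poses are not given: they have to be found in the camera images.
- carrier: Fixed wooden carrier, 184 (its x, away from the robot) by 246 (y, left) mm, 6 mm thick, a little askew. Origin on the desk under the middle of its 2 x 2 pockets, each 83 (x) by 59 (y) mm within ribs 6 mm high, 6 mm wide. A carton in a pocket stands 16 mm above the ribs. 29 mm between left and right pockets. Hinge post at x 0, y -118; detent block with end stop at y +102, 37 mm high.
- keeper (a joint): Flat keeper bar, 20 mm wide, 8 thick, 220 long, swings level about the post. 0 = shut (along the carrier's +y, tip in the detent, over all four cartons); grows in rad as it swings away from the robot over the rear pockets; 1.5 = open stop. Underside 31.5 mm above the desk (carton tops in pockets: 28). Stays where left; at 0.14 rad a sprung ball resists (5 N at the knob), then holds it shut at 0.
- keeper_knob (a point): Middle of the upright round black knob on the keeper bar by which it is swung: 16 mm in diameter, 46 mm high, from 39.5 to 85.5 mm above the desk, this point 65.5 mm above it. It stands 150 mm from the hinge axis.
- keeper_hinge (a point): Point on the keeper bar's upright hinge axis, 35.5 mm above the desk. From it the knob lies along the bar.
- tray: Shallow grey reject tray right of the cartons, a tall computer case 10 cm behind it; turned 10 to 35 degrees left. 100 (its x, away from the robot) by 74 (y) mm outside, walls 4 mm thick and 10 mm high (inside 92 by 66 mm: room for one carton, its length along the tray's x), fixed to the desk; origin under its centre on the desk.
- tray_floor (a point): Centre of the tray's inner floor, 4 mm above the desk.
- pocket_1 (a point): Centre of the floor of the front left pocket of the carrier (seen from the robot), 6 mm above the desk; axes as the carrier's.
- pocket_2 (a point): Centre of the floor of the front right pocket of the carrier (seen from the robot), 6 mm above the desk; axes as the carrier's.
- pocket_3 (a point): Centre of the floor of the rear left pocket of the carrier (seen from the robot), 6 mm above the desk; axes as the carrier's.
- pocket_4 (a point): Centre of the floor of the rear right pocket of the carrier (seen from the robot), 6 mm above the desk; axes as the carrier's.
- carton_a_mid (a point): Centre of one of the identical closed cartons of wall plugs, 50 (its x) by 76 (its y) by 22 mm high (its z, printed top upward), this point 11 mm above its underside. Rigid. Each weighs under 0.5 kg, the light ones not quite alike, the heavy one more than twice as much as any other; by looks they cannot be told apart. Four or five cartons are there; absent ones give None.
- carton_b_mid (a point): Centre of one of the identical closed cartons of wall plugs, 50 (its x) by 76 (its y) by 22 mm high (its z, printed top upward), this point 11 mm above its underside. Rigid. Each weighs under 0.5 kg, the light ones not quite alike, the heavy one more than twice as much as any other; by looks they cannot be told apart. Four or five cartons are there; absent ones give None.
- carton_c_mid (a point): Centre of one of the identical closed cartons of wall plugs, 50 (its x) by 76 (its y) by 22 mm high (its z, printed top upward), this point 11 mm above its underside. Rigid. Each weighs under 0.5 kg, the light ones not quite alike, the heavy one more than twice as much as any other; by looks they cannot be told apart. Four or five cartons are there; absent ones give None.
- carton_d_mid (a point): Centre of one of the identical closed cartons of wall plugs, 50 (its x) by 76 (its y) by 22 mm high (its z, printed top upward), this point 11 mm above its underside. Rigid. Each weighs under 0.5 kg, the light ones not quite alike, the heavy one more than twice as much as any other; by looks they cannot be told apart. Four or five cartons are there; absent ones give None.
- carton_e_mid (a point): Centre of one of the identical closed cartons of wall plugs, 50 (its x) by 76 (its y) by 22 mm high (its z, printed top upward), this point 11 mm above its underside. Rigid. Each weighs under 0.5 kg, the light ones not quite alike, the heavy one more than twice as much as any other; by looks they cannot be told apart. Four or five cartons are there; absent ones give None.

How it is judged (in metres and radians):
On the way:
1. the keeper bar has been swung wide open (beyond 1.25 rad) (value of joint keeper above 1.25 rad), for 0.1 s.
At the end, for the whole second after the job is handed in: Each carton lies flat (0.12 rad) at rest in a pocket (centre under 20.5 mm up, within 56 mm in x, 58 mm in y of the carrier's centre) or in the tray (within 18 mm in x and y, under 19.5 mm up); the tray bears over 2 N, so it holds the heavy one; keeper joint below 0.022 rad (((x of carton_a_mid in the frame of carrier between -0.056 and 0.056 m and y of carton_a_mid in the frame of carrier between -0.058 and 0.058 m and z of carton_a_mid in the frame of carrier below 0.0205 m and angle between carton_a_mid's own z axis and vertical below 0.12 rad and linear speed of carton_a below 0.03 m/s) or (x of carton_a_mid in the frame of tray between -0.018 and 0.018 m and y of carton_a_mid in the frame of tray between -0.018 and 0.018 m and z of carton_a_mid in the frame of tray below 0.0195 m and angle between carton_a_mid's own z axis and vertical below 0.12 rad and linear speed of carton_a below 0.03 m/s)) and ((x of carton_b_mid in the frame of carrier between -0.056 and 0.056 m and y of carton_b_mid in the frame of carrier between -0.058 and 0.058 m and z of carton_b_mid in the frame of carrier below 0.0205 m and angle between carton_b_mid's own z axis and vertical below 0.12 rad and linear speed of carton_b below 0.03 m/s) or (x of carton_b_mid in the frame of tray between -0.018 and 0.018 m and y of carton_b_mid in the frame of tray between -0.018 and 0.018 m and z of carton_b_mid in the frame of tray below 0.0195 m and angle between carton_b_mid's own z axis and vertical below 0.12 rad and linear speed of carton_b below 0.03 m/s)) and ((x of carton_c_mid in the frame of carrier between -0.056 and 0.056 m and y of carton_c_mid in the frame of carrier between -0.058 and 0.058 m and z of carton_c_mid in the frame of carrier below 0.0205 m and angle between carton_c_mid's own z axis and vertical below 0.12 rad and linear speed of carton_c below 0.03 m/s) or (x of carton_c_mid in the frame of tray between -0.018 and 0.018 m and y of carton_c_mid in the frame of tray between -0.018 and 0.018 m and z of carton_c_mid in the frame of tray below 0.0195 m and angle between carton_c_mid's own z axis and vertical below 0.12 rad and linear speed of carton_c below 0.03 m/s)) and ((x of carton_d_mid in the frame of carrier between -0.056 and 0.056 m and y of carton_d_mid in the frame of carrier between -0.058 and 0.058 m and z of carton_d_mid in the frame of carrier below 0.0205 m and angle between carton_d_mid's own z axis and vertical below 0.12 rad and linear speed of carton_d below 0.03 m/s) or (x of carton_d_mid in the frame of tray between -0.018 and 0.018 m and y of carton_d_mid in the frame of tray between -0.018 and 0.018 m and z of carton_d_mid in the frame of tray below 0.0195 m and angle between carton_d_mid's own z axis and vertical below 0.12 rad and linear speed of carton_d below 0.03 m/s)) and ((x of carton_e_mid in the frame of carrier between -0.056 and 0.056 m and y of carton_e_mid in the frame of carrier between -0.058 and 0.058 m and z of carton_e_mid in the frame of carrier below 0.0205 m and angle between carton_e_mid's own z axis and vertical below 0.12 rad and linear speed of carton_e below 0.03 m/s) or (x of carton_e_mid in the frame of tray between -0.018 and 0.018 m and y of carton_e_mid in the frame of tray between -0.018 and 0.018 m and z of carton_e_mid in the frame of tray below 0.0195 m and angle between carton_e_mid's own z axis and vertical below 0.12 rad and linear speed of carton_e below 0.03 m/s)) and contact force between tray and anything else above 2 N and value of joint keeper below 0.022 rad); the robot touches nothing.
Of carton_a, carton_d, carton_e only 2 to 3 are there at a start; the rules pass over those that are not, and their reading is None.
At some moment in a run one of carton_a, carton_b, carton_c, carton_d, carton_e may be knocked a few centimetres aside while the robot is not near it.
Once in a run the grip may slacken for a moment while it holds something.
It also fails if it takes over 210 s, if anything falls off the work surface, if the arm or the gripper's body presses on something with over 40 N, if the wrist force passes 120 N, or if a joint passes its speed limit or range.

## Robot

A 6-joint arm with a two-finger parallel gripper is mounted at the origin on a cart in front of the work surface, level with it; the furniture and walls round the work are solid. World frame = base frame: x ahead of the robot, y to its left, z up, the work surface at z = 0. Lengths are in mm, angles in degrees, forces in N, time in s.
With the tool pointing down it reaches from about 300 to 850 mm from the base axis. Payload 4.2 kg.
Tool frame: the origin (TCP) lies at the very end of the fingers, on their centre line; the grasp point (between the pads) lies 19 mm behind it; z points along the fingers, y is the line along which they close (so a half turn about z gives the same grasp; the last joint's range is limited). The gripper opens to 91 mm and grips with 3 to 60 N. Pads are 32 mm wide; open, the fingers measure 118 mm over their backs; the gripper's body (76 mm by 178 mm) begins 60 mm behind the grasp point.
Start: joints at [68.927, 18.312, 89.639, -0, 72.044, -1.146], TCP at [195.98, 540.588, 213.976] pointing down, gripper open.
Joint ranges: [-177.97, 177.97], [-48.28, 115.42], [12.27, 149.76], [-77.06, 257.06], [2.81, 150.46], [-146.56, 146.56]. Speed limits (degrees/s): [147.25, 147.25, 180, 180, 180, 180].

## Interface

Orientations are given as [roll, pitch, yaw] about the fixed x, y, z axes, in that order (R = Rz(yaw) Ry(pitch) Rx(roll)).
In Python, from workcell import * gives the robot as it stands.
- The arm moves only by the tool move_arm, never from a script. Its argument "motion" is a list of rows, each a list of 3 entries, a list of its own where there are three numbers: the finger opening in mm, from 0 to 91.2, then the shift along the world's x, y, z in units of 25 mm (1.0 is 25 mm), then the turn, a rotation vector about the world's x, y, z in units of 4 degrees (1.0 is 4 degrees). In form: [[grip, [x, y, z], [ax, ay, az]], ...]. A call has 1 to 20 rows; each row shifts and turns the commanded pose from where the row before left it; what a row does not reach is not made up. A row lasts 1/12 s, in which the tool goes at most 41.7 mm and 7.16 degrees, less where a joint would pass 70% of its speed; a pose out of reach is approached as far as the arm can. A call with a number of a shift or a turn outside -1 to 1 is refused whole. A call with a gripper value outside its range is refused whole. The fingers move at their own pace and stop on an object; "grip_force" is the grip in N (left out, the last holds). Time passes only in rows, so rows that do not move let the fingers close. It gives the time, the measured TCP pose, the force, the opening and the grip force at its end, in the units of the state.
- state(): the state, without advancing time (a new reading comes with each control period).
- grab_frame(name): name is "scene" or "top"; returns the picture (480x640x3 uint8, blue, green, red); there is no depth.
- camera_info(name): a dict with "fx", "fy", "cx", "cy" (pixels), "rvec" (rotation vector, rad) and "tvec" (3), from world to camera coordinates, as OpenCV has them. Camera axes: x right, y down, z forward; pixel columns grow to the right and rows downward; lengths in mm; the calibration is good to about 2 mm. A picture is of the moment at which its call begins. camera_info takes no time and is no camera call.
- job_done(): hands the job in; it is judged then, once.
The state is a dict: "time_s": time; "qpos": joint angles; "qvel": joint speeds; "effort": joint torques, N m; "ee_pos": TCP position; "ee_rot": TCP orientation; "force": force on the tool from outside, world axes, zero at the start; "torque": the same for the moment, N m; "gripper_width": finger opening in mm; "gripper_force": force on a finger pad.
Only numpy, scipy, OpenCV 4.12 (cv2) and the standard library are available. Lean on these libraries where they do the work, as an engineer would, in place of code of your own. Each camera call takes 0.05 s, during which the arm holds its last target. There are 200 camera calls.

## Working session

There is one attempt and no reset: what is moved stays moved. The work goes in short steps, Python scripts to look and compute and a tool call to move; the robot and the scene stay as the last step left them, time stands still between calls to the robot, and variables do not carry over. Pictures are saved under pics/ and viewed, at most 14 in all, crops included, and the job is handed in when it is done.

Besides the shell and the picture viewer there is one more tool, called after "Request:" as name(argument=value, ...) on one line, values as JSON. move_arm: Moves the arm, as the interface text tells. Shifts and turns lie within -1 to 1; 1 stands for 25 mm of shift or 4 degrees of turn. Its arguments: {"type":"object","properties":{"motion":{"type":"array","items":{"type":"array"}},"grip_force":{"type":"number"}},"required":["motion"]}

```bash
mkdir -p pics; ls
python3 - <<'E'
from workcell import *
import cv2
print(state())
for n in("scene","top"):
    cv2.imwrite(f"pics/{n}0.png",grab_frame(n)); print(camera_info(n))
E
```

```text
pics
{'time_s': 0.0, 'qpos': array([ 6.89274162e+01,  1.83525088e+01,  8.97062752e+01, -1.05807109e-03,
        7.20413050e+01, -1.14643902e+00]), 'qvel': array([ 0.01026979, -0.08115579,  0.08255429, -0.02415629, -0.0249928 ,
        0.05221299]), 'effort': array([ 2.27352008e-03, -4.12478435e+01, -2.31972903e+01,  7.30397925e-02,
        4.57240990e-02, -1.51472696e-04]), 'ee_pos': array([195.79867917, 540.11596102, 213.11244631]), 'ee_rot': array([-1.79899911e+02, -9.96810692e-04,  1.60074181e+02]), 'force': array([0.18393392, 0.53801108, 0.39996431]), 'torque': array([ 0.0207637 , -0.08376399,  0.02527815]), 'gripper_force': 0.0, 'gripper_width': 90.92336731972074}
{'fx': 526.6127163458862, 'fy': 526.6127163458862, 'cx': 327.80110698052755, 'cy': 233.07319785105028, 'rvec': array([ 1.87863838, -0.74205509,  0.48159764]), 'tvec': array([-503.57693785,  166.70336437,  652.02816169])}
{'fx': 474.4198247123539, 'fy': 474.4198247123539, 'cx': 321.7082692941858, 'cy': 237.48123907868705, 'rvec': array([ 2.15451752, -2.1443732 ,  0.12806354]), 'tvec': array([-143.59328372,  557.86955018,  943.8868555 ])}
```

View pics/top0.png

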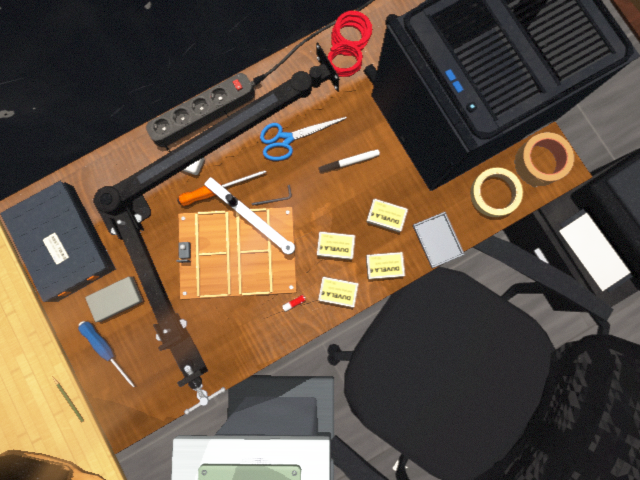

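View pics/scene0.png

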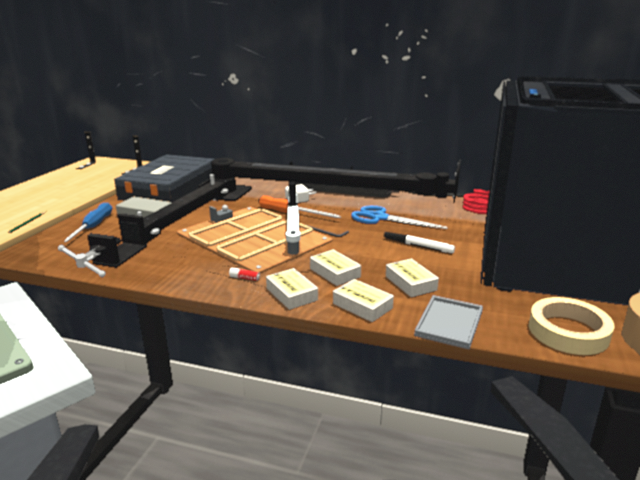

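```bash
cat > h.py <<'E'
from workcell import *
import cv2, numpy as np
def cam(n):
    c=camera_info(n); K=np.array([[c['fx'],0,c['cx']],[0,c['fy'],c['cy']],[0,0,1]])
    return K,cv2.Rodrigues(c['rvec'])[0],np.asarray(c['tvec'])
def proj(n,p):
    K,R,t=cam(n); return cv2.projectPoints(np.array(p,float).reshape(-1,3),R,t,K,None)[0].reshape(-1,2)
def unproj(n,uv,z):
    K,R,t=cam(n); uv=np.array(uv,float).reshape(-1,2)
    d=(R.T@np.linalg.inv(K)@np.c_[uv,np.ones(len(uv))].T).T; o=-R.T@t
    return o+d*((z-o[2])/d[:,2])[:,None]
def cartons(n="top",img=None,lo=(60,110,150)):
    img=grab_frame(n) if img is None else img
    m=((img.min(2)>90)&(img[:,:,2]>150)).astype(np.uint8)
    m=cv2.morphologyEx(m,cv2.MORPH_CLOSE,np.ones((5,5),np.uint8))
    out=[]
    for c in cv2.findContours(m,cv2.RETR_EXTERNAL,cv2.CHAIN_APPROX_NONE)[0]:
        if not 300<cv2.contourArea(c)<1600: continue
        w=unproj(n,c.reshape(-1,2),22)[:,:2].astype(np.float32)
        (x,y),(a,b),th=cv2.minAreaRect(w)
        if a>b: a,b,th=b,a,th+90   # th = direction of short side
        out.append([round(float(v),1) for v in (x,y,a,b,(th+90)%180-90)])
    return out
E
python3 - <<'E'
from h import *
img=cv2.imread("pics/top0.png")
print(proj("top",[[0,0,0],[196,540,214]]), proj("scene",[[196,540,214]]))
for c in cartons(img=img): print(c)
print("carrier",unproj("top",[[180,210],[295,206],[296,293],[180,299]],6).round())
print("tray",unproj("top",[[414,220],[444,211],[464,252],[434,266]],10).round())
print("hinge",unproj("top",[[289,247]],40),"bar tip",unproj("top",[[211,182]],40),"knob",unproj("top",[[230,199]],85))
big=cv2.resize(img[160:320,160:480],None,fx=2.5,fy=2.5,interpolation=cv2.INTER_CUBIC);cv2.imwrite("pics/top0b.png",big)
s=cv2.imread("pics/scene0.png");cv2.imwrite("pics/scene0b.png",cv2.resize(s[150:350,160:500],None,fx=2.3,fy=2.3,interpolation=cv2.INTER_CUBIC))
E
```

```text
[[ 249.53489375  517.87964983]
 [-104.08409737  444.99011787]] [[-38.43857719 111.29325135]]
[431.3, 293.3, 56.9, 99.5, 26.1]
[448.9, -174.7, 51.5, 78.2, -10.5]
[503.7, -273.3, 51.7, 76.7, 4.7]
[535.5, 418.3, 30.6, 63.6, -57.0]
[545.9, -169.7, 51.4, 77.9, -6.0]
[558.5, -384.9, 73.0, 98.2, -67.2]
[610.4, -278.0, 51.0, 77.8, -17.3]
[667.5, 41.9, 59.0, 134.3, 7.6]
[812.2, -28.7, 28.4, 320.4, 32.4]
[936.4, -48.0, 72.0, 163.9, 29.8]
[1017.0, -250.0, 99.7, 259.5, 55.7]
carrier [[621. 164.   6.]
 [630. -83.   6.]
 [445. -87.   6.]
 [431. 156.   6.]]
tray [[ 600. -337.   10.]
 [ 620. -401.   10.]
 [ 532. -440.   10.]
 [ 503. -376.   10.]]
hinge [[537.99305156 -74.03396782  40.        ]] bar tip [[674.03939966  91.19272521  40.        ]] knob [[628.3406667   40.86734062  85.        ]]
```

View pics/top0b.png

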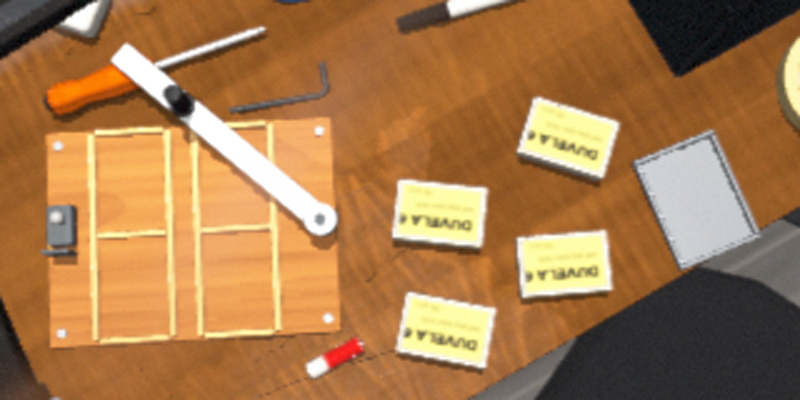

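Run:
```python
from h import *
from scipy.optimize import least_squares
z=lambda L:np.array(L,float)/2.5+160
L=[];P=[]
for uv,p in zip([(47,137),(330,118),(340,328),(50,347)],[(92,123),(92,-123),(-92,-123),(-92,123)]): L.append(uv);P.append((*p,6))
ys=[76.5,11.5,-11.5,-76.5]
for x,row in ((0,[(93,237),(170,232),(197,231),(274,227)]),(89,[(93,133),(168,130),(195,128),(269,125)]),(-89,[(97,339),(173,335),(200,334),(277,330)])):
    for y,uv in zip(ys,row): L.append(uv);P.append((x,y,12))
L=z(L);P=np.array(P,float)
def w(q):
    c,s=np.cos(q[2]),np.sin(q[2]); return np.c_[q[0]+c*P[:,0]-s*P[:,1],q[1]+s*P[:,0]+c*P[:,1],P[:,2]]
r=least_squares(lambda q:(proj("top",w(q))-L).ravel(),[532,37,.04],loss='soft_l1')
x,y,t=r.x; print("carrier",x,y,np.degrees(t),r.fun.reshape(-1,2).round(1).tolist())
C=lambda a,b:np.round([x+np.cos(t)*a-np.sin(t)*b,y+np.sin(t)*a+np.cos(t)*b],1)
for n,p in dict(p1=(-44.5,44),p2=(-44.5,-44),p3=(44.5,44),p4=(44.5,-44),hinge=(0,-118)).items(): print(n,C(*p))
T=z([(634,160),(713,131),(761,235),(684,269)]); wt=unproj("top",T,10)[:,:2]; print("tray",wt.mean(0),wt.round())
print("knob",unproj("top",z([(178,95)]),85), unproj("top",z([(319,219)]),40))
def tri(a,b):
    K1,R1,t1=cam("top");K2,R2,t2=cam("scene")
    X=cv2.triangulatePoints(K1@np.c_[R1,t1],K2@np.c_[R2,t2],np.array(a,float).reshape(2,1),np.array(b,float).reshape(2,1)); return (X[:3]/X[3]).ravel().round()
print(tri((110,198),(222,166)),tri((320,75),(458,182)),tri((170,330),(133,225)))
s=cv2.imread("pics/scene0.png");cv2.imwrite("pics/scene0c.png",cv2.resize(s[120:300,40:480],None,fx=1.8,fy=1.8,interpolation=cv2.INTER_CUBIC))
```

```text
carrier 529.1479253174623 44.416119192170406 3.4148979283233354 [[-2.8, -1.6], [-1.7, -0.3], [-1.7, 1.9], [-2.7, 0.7], [0.5, -0.4], [0.4, -0.1], [0.5, -0.3], [0.5, -0.4], [-0.3, -0.3], [0.0, -0.8], [0.0, -0.6], [0.8, -1.1], [-0.2, 1.2], [0.5, 1.1], [0.7, 0.9], [1.0, 0.8]]
p1 [482.1  85.7]
p2 [487.3  -2.2]
p3 [570.9  91. ]
p4 [576.2   3.1]
hinge [536.2 -73.4]
tray [ 558.8571067  -388.76892827] [[ 591. -336.]
 [ 617. -403.]
 [ 528. -441.]
 [ 499. -376.]]
knob [[630.37074149  38.54256341  85.        ]] [[536.74341035 -71.1787829   40.        ]]
[631. 290.  66.] [ 906. -147.   68.] [362. 168.  34.]
```

View pics/scene0c.png

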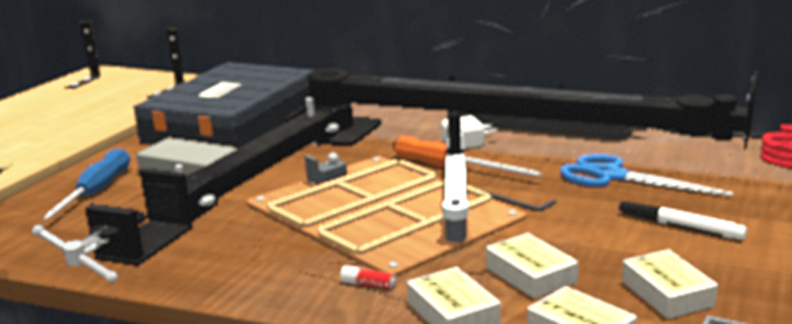

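Request:
move_arm(motion=[[50,[0.87,-1,0],[0,0,0.25]],[50,[0.87,-1,0],[0,0,0.25]],[50,[0.87,-1,0],[0,0,0.25]],[50,[0.87,-1,0],[0,0,0.25]],[50,[0.87,-1,0],[0,0,0.25]],[50,[0.87,-1,0],[0,0,0.25]],[50,[0.87,-1,0],[0,0,0.25]],[50,[0.87,-1,0],[0,0,0.25]],[50,[0.87,-1,0],[0,0,0.25]],[50,[0.87,-1,0],[0,0,0.25]],[50,[0.87,-1,0],[0,0,0.25]],[50,[0.87,-1,0],[0,0,0.25]],[50,[0.87,-1,0],[0,0,0.25]],[50,[0.87,-1,0],[0,0,0.25]],[50,[0.87,-1,0],[0,0,0.25]],[50,[0.87,-1,0],[0,0,0.25]],[50,[0.87,-1,0],[0,0,0.25]],[50,[0.87,-1,0],[0,0,0.25]],[50,[0.87,-1,0],[0,0,0.25]],[50,[0.87,-1,0],[0,0,0.25]]], grip_force=15)

```text
time_s: 1.77
ee_pos: [631.6, 39.1, 213.4]
ee_rot: [180.0, -0.1, -179.9]
force: [1.4, -0.1, 0.2]
gripper_width: 49.9
gripper_force: 0.0
```

Request:
move_arm(motion=[[50,[0,0,0],[0,0,0]],[50,[0,0,0],[0,0,0]],[50,[0,0,0],[0,0,0]],[50,[0,0,0],[0,0,0]]])

```text
time_s: 2.1
ee_pos: [630.1, 41.6, 213.8]
ee_rot: [180.0, -0.1, -179.9]
force: [-0.2, -0.1, -0.7]
gripper_width: 50.3
gripper_force: 0.0
```

Request:
move_arm(motion=[[50,[0.1,0,-0.8],[0,0,0]],[50,[0,0,-1],[0,0,0]],[50,[0,0,-1],[0,0,0]],[50,[0,0,-1],[0,0,0]],[50,[0,0,-1],[0,0,0]],[50,[0,0,-1],[0,0,0]],[50,[0,0,-0.6],[0,0,0]],[50,[0,0,-0.2],[0,0,0]],[50,[0,0,0],[0,0,0]],[10,[0,0,0],[0,0,0]],[10,[0,0,0],[0,0,0]],[10,[0,0,0],[0,0,0]],[10,[0,0,0],[0,0,0]],[10,[0,0,0],[0,0,0]],[10,[0,0,0],[0,0,0]]])

```text
time_s: 3.35
ee_pos: [634.5, 41.2, 49.8]
ee_rot: [179.9, 0.2, -180.0]
force: [1.5, 2.3, 1.2]
gripper_width: 15.7
gripper_force: 15.0
```

Request:
move_arm(motion=[[10,[0.2,-0.17,0],[0,0,0]],[10,[0.19,-0.18,0],[0,0,0]],[10,[0.18,-0.19,0],[0,0,0]],[10,[0.17,-0.2,0],[0,0,0]],[10,[0.16,-0.21,0],[0,0,0]],[10,[0.16,-0.21,0],[0,0,0]],[10,[0.14,-0.22,0],[0,0,0]],[10,[0.14,-0.22,0],[0,0,0]],[10,[0.12,-0.23,0],[0,0,0]],[10,[0.12,-0.23,0],[0,0,0]],[10,[0.1,-0.24,0],[0,0,0]],[10,[0.1,-0.24,0],[0,0,0]],[10,[0.08,-0.25,0],[0,0,0]],[10,[0.08,-0.25,0],[0,0,0]],[10,[0.06,-0.25,0],[0,0,0]],[10,[0.05,-0.26,0],[0,0,0]],[10,[0,0,0],[0,0,0]],[10,[0,0,0],[0,0,0]],[10,[0,0,0],[0,0,0]]])

```text
time_s: 4.93
ee_pos: [684.5, -48.8, 49.0]
ee_rot: [-180.0, -0.0, -179.9]
force: [2.0, -0.8, 5.4]
gripper_width: 15.7
gripper_force: 15.0
```

Request:
move_arm(motion=[[70,[0,0,0],[0,0,0]],[70,[0,0,0],[0,0,0]],[70,[0,0,0.5],[0,0,0]],[70,[0,0,1],[0,0,0]],[70,[0,0,1],[0,0,0]],[70,[0,0,1],[0,0,0]],[70,[-0.28,-0.24,0.5],[0,0,-1]],[70,[-0.28,-0.24,0],[0,0,-1]],[70,[-0.28,-0.24,0],[0,0,-1]],[70,[-0.28,-0.24,0],[0,0,-1]],[70,[-0.28,-0.24,0],[0,0,-1]],[70,[-0.28,-0.24,0],[0,0,-1]],[70,[-0.28,-0.24,0],[0,0,-1]],[70,[-0.28,-0.24,0],[0,0,-1]],[70,[-0.28,-0.24,0],[0,0,-1]],[70,[-0.28,-0.24,0],[0,0,-1]],[70,[-0.28,-0.24,0],[0,0,-1]],[70,[-0.28,-0.24,0],[0,0,-1]],[70,[-0.28,-0.24,0],[0,0,-1]],[70,[-0.28,-0.24,0],[0,0,-1]]])

```text
time_s: 6.6
ee_pos: [585.6, -132.3, 149.2]
ee_rot: [-179.9, -0.1, 123.9]
force: [-0.3, -0.3, 0.1]
gripper_width: 69.6
gripper_force: 0.0
```

Request:
move_arm(motion=[[70,[-0.16,-0.15,0],[0,0,-1]],[70,[-0.16,-0.15,0],[0,0,-1]],[70,[-0.16,-0.15,0],[0,0,-1]],[70,[-0.16,-0.15,0],[0,0,-1]],[70,[-0.16,-0.15,0],[0,0,-1]],[70,[-0.16,-0.15,0],[0,0,-1]],[70,[-0.16,-0.15,0],[0,0,-1]],[70,[-0.16,-0.15,0],[0,0,-1]],[70,[-0.16,-0.15,0],[0,0,-1]],[70,[-0.16,-0.15,0],[0,0,-1]],[70,[0,0,0],[0,0,0]],[70,[0,0,0],[0,0,0]],[70,[0,0,0],[0,0,0]]])

```text
time_s: 7.68
ee_pos: [546.7, -169.4, 149.1]
ee_rot: [-180.0, -0.0, 84.2]
force: [-0.4, -0.4, 1.4]
gripper_width: 69.7
gripper_force: 0.0
```

Run:
```python
from h import *
img=grab_frame("top"); cv2.imwrite("pics/top1.png",img)
for c in cartons(img=img): print(c) if c[1]<-100 and c[0]<700 else 0
s=state();print(s['ee_pos'].round(1),s['ee_rot'].round(1),s['force'].round(2))
```

```text
[119.8, -142.8, 29.4, 75.2, -89.8]
[558.6, -384.7, 73.6, 99.8, -67.2]
[ 546.8 -169.4  149.1] [-180.    -0.    84.2] [ 0.26 -0.84 -0.64]
```

View pics/top1.png

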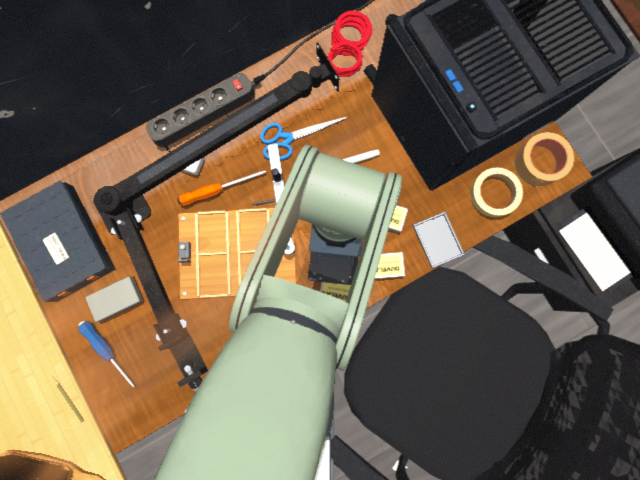

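Request:
move_arm(motion=[[70,[-0.03,0,-1],[0,0,0]],[70,[0,0,-1],[0,0,0]],[70,[0,0,-1],[0,0,0]],[70,[0,0,-1],[0,0,0]],[70,[0,0,-0.8],[0,0,0]],[70,[0,0,-0.5],[0,0,0]],[70,[0,0,-0.3],[0,0,0]],[70,[0,0,0],[0,0,0]],[70,[0,0,0],[0,0,0]],[40,[0,0,0],[0,0,0]],[40,[0,0,0],[0,0,0]],[40,[0,0,0],[0,0,0]],[40,[0,0,0],[0,0,0]],[40,[0,0,0],[0,0,0]]], grip_force=40)

```text
time_s: 8.9
ee_pos: [546.4, -169.8, 9.8]
ee_rot: [179.9, 0.0, 84.1]
force: [0.6, 0.6, 3.6]
gripper_width: 50.0
gripper_force: 40.0
```

Request:
move_arm(motion=[[40,[0,0,0.4],[0,0,0]],[40,[0,0,0.8],[0,0,0]],[40,[0,0,0.8],[0,0,0]],[40,[0,0,0],[0,0,0]],[40,[0,0,0],[0,0,0]],[40,[0,0,0],[0,0,0]],[40,[0,0,0],[0,0,0]],[40,[0,0,0],[0,0,0]]])

```text
time_s: 9.57
ee_pos: [545.2, -169.4, 57.8]
ee_rot: [-179.9, -0.0, 84.1]
force: [0.3, -0.7, -0.9]
gripper_width: 49.6
gripper_force: 40.0
```

Request:
move_arm(motion=[[40,[0,0,0],[0,0,0]]])

```text
time_s: 9.65
ee_pos: [545.4, -169.5, 58.0]
ee_rot: [-179.9, -0.0, 84.1]
force: [0.2, 0.6, -1.1]
gripper_width: 49.6
gripper_force: 40.0
```

Request:
move_arm(motion=[[40,[0,0,0],[0,0,0]]])

```text
time_s: 9.73
ee_pos: [545.7, -169.5, 58.3]
ee_rot: [-179.9, -0.0, 84.1]
force: [0.5, 0.9, -1.5]
gripper_width: 49.7
gripper_force: 40.0
```

Request:
move_arm(motion=[[40,[0,0,0],[0,0,0]]])

```text
time_s: 9.82
ee_pos: [545.8, -169.6, 58.6]
ee_rot: [-180.0, -0.0, 84.1]
force: [0.3, -0.2, -0.0]
gripper_width: 49.6
gripper_force: 40.0
```

Request:
move_arm(motion=[[40,[-0.32,0.2,0.4],[0,0,-1]],[40,[-0.32,0.4,0.4],[0,0,-1]],[40,[-0.32,0.5,0],[0,0,-1]],[40,[-0.32,0.5,0],[0,0,-1]],[40,[-0.32,0.5,0],[0,0,-1]],[40,[-0.32,0.5,0],[0,0,-1]],[40,[-0.32,0.5,0],[0,0,-1]],[40,[-0.31,0.5,0],[0,0,-1]],[40,[0,0.6,0],[0,0,-1]],[40,[0,0.6,0],[0,0,-1]],[40,[0,0.6,0],[0,0,-1]],[40,[0,0.6,0],[0,0,-1]],[40,[0,0.6,0],[0,0,-1]],[40,[0,0.6,0],[0,0,-1]],[40,[0,0.6,0],[0,0,-1]],[40,[0,0.6,0],[0,0,-1]],[40,[0,0.6,0],[0,0,-1]],[40,[0,0.6,0],[0,0,-1]],[40,[0,0.4,0],[0,0,-1]],[40,[0,0.2,0],[0,0,-1]]])

```text
time_s: 11.48
ee_pos: [482.3, 86.6, 79.0]
ee_rot: [-180.0, -0.0, 3.9]
force: [-0.5, 0.3, -1.3]
gripper_width: 49.5
gripper_force: 40.0
```

Request:
move_arm(motion=[[40,[0,0,0],[0,0,-0.18]],[40,[0,0,0],[0,0,0]],[40,[0,0,0],[0,0,0]],[40,[0,0,0],[0,0,0]],[40,[0,0,0],[0,0,0]],[40,[0,0,0],[0,0,0]]])

```text
time_s: 11.98
ee_pos: [482.2, 85.0, 79.0]
ee_rot: [180.0, -0.0, 3.3]
force: [0.7, -0.3, -0.9]
gripper_width: 49.9
gripper_force: 40.0
```

Run:
```python
from h import *
img=grab_frame("scene"); 
cv2.imwrite("pics/scene1.png",cv2.resize(img[110:360,140:540],None,fx=2,fy=2,interpolation=cv2.INTER_CUBIC))
f=[]
for i in range(6): grab_frame("top"); f.append(state()['force'])
s=state();print(s['ee_pos'].round(1),s['ee_rot'].round(1),np.mean(f,0).round(2),np.std(f,0))
```

```text
[482.3  85.3  79. ] [180.   -0.    3.4] [ 0.05  0.12 -1.39] [0.34150261 0.59249428 0.49337031]
```

View pics/scene1.png

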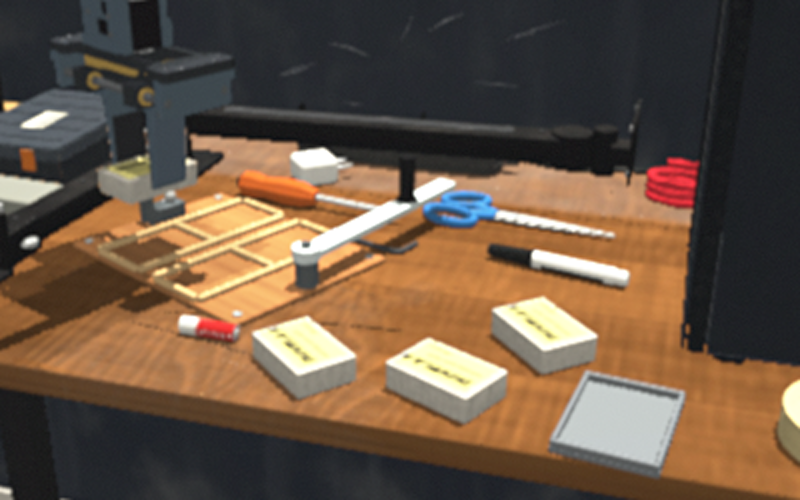

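Request:
move_arm(motion=[[40,[0,0,-0.6],[0,0,0]],[40,[0,0,-0.6],[0,0,0]],[40,[0,0,-0.5],[0,0,0]],[40,[0,0,-0.3],[0,0,0]],[40,[0,0,-0.3],[0,0,0]],[40,[0,0,-0.2],[0,0,0]],[40,[0,0,0],[0,0,0]],[40,[0,0,0],[0,0,0]]])

```text
time_s: 13.0
ee_pos: [482.6, 85.4, 16.6]
ee_rot: [180.0, -0.0, 3.4]
force: [0.6, -0.5, -1.0]
gripper_width: 49.7
gripper_force: 40.0
```

Request:
move_arm(motion=[[40,[0,0,-0.04],[0,0,0]],[62,[0,0,0],[0,0,0]],[62,[0,0,0],[0,0,0]],[62,[0,0,0],[0,0,0]],[62,[0,0,0.4],[0,0,0]],[62,[0,0,1],[0,0,0]],[62,[0,0,1],[0,0,0]],[62,[0,0,1],[0,0,0]],[62,[0,0,1],[0,0,0]],[70,[-0.12,-0.5,0],[0,0,1]],[70,[-0.12,-0.9,0],[0,0,1]],[70,[-0.12,-1,0],[0,0,1]],[70,[-0.12,-1,0],[0,0,1]],[70,[-0.12,-1,0],[0,0,1]],[70,[-0.12,-1,0],[0,0,1]],[70,[-0.12,-1,0],[0,0,1]],[70,[-0.12,-1,0],[0,0,1]],[70,[-0.12,-1,0],[0,0,1]],[70,[-0.12,-1,0],[0,0,1]],[70,[-0.14,-1,0],[0,0,1]]])

```text
time_s: 14.67
ee_pos: [448.5, -175.9, 125.7]
ee_rot: [180.0, -0.0, 47.6]
force: [1.1, -0.8, 0.1]
gripper_width: 69.9
gripper_force: 0.0
```

Request:
move_arm(motion=[[70,[0,0,0],[0,0,1]],[70,[0,0,0],[0,0,1]],[70,[0,0,0],[0,0,1]],[70,[0,0,0],[0,0,1]],[70,[0,0,0],[0,0,1]],[70,[0,0,0],[0,0,1]],[70,[0,0,0],[0,0,1]],[70,[0,0,0],[0,0,1]],[70,[0,0,0],[0,0,0]],[70,[0,0,0],[0,0,0]]])

```text
time_s: 15.5
ee_pos: [448.7, -174.7, 125.6]
ee_rot: [180.0, 0.0, 79.2]
force: [0.0, -0.8, -0.4]
gripper_width: 70.0
gripper_force: 0.0
```

Run:
```python
from h import *
img=grab_frame("top"); g=grab_frame("scene")
cv2.imwrite("pics/v2.png",np.vstack([cv2.resize(img[160:320,160:480],(640,320)),cv2.resize(g[130:330,160:480],(448,280)).repeat(1,0) if 0 else cv2.resize(g[130:270,160:480],(640,280))]))
for c in cartons(img=img): print(c) if c[0]<700 and c[1]<200 else 0
print(cartons("scene",g))
s=state();print(s['ee_pos'].round(1),s['ee_rot'].round(1),s['force'].round(2))
```

```text
[119.5, 106.0, 79.1, 98.4, 0.5]
[558.6, -384.7, 73.6, 99.8, -67.3]
[610.3, -277.9, 52.4, 77.9, -17.3]
[[180.7, -378.5, 6.2, 178.7, 30.0], [499.6, -282.5, 64.4, 96.6, 4.5], [717.3, -234.5, 36.5, 99.2, 15.4], [249.4, 163.1, 57.1, 237.1, -12.8], [691.5, 135.0, 82.9, 203.7, -37.1]]
[ 448.7 -174.7  125.5] [180.    0.   79.3] [-0.24  1.03  0.42]
```

View pics/v2.png

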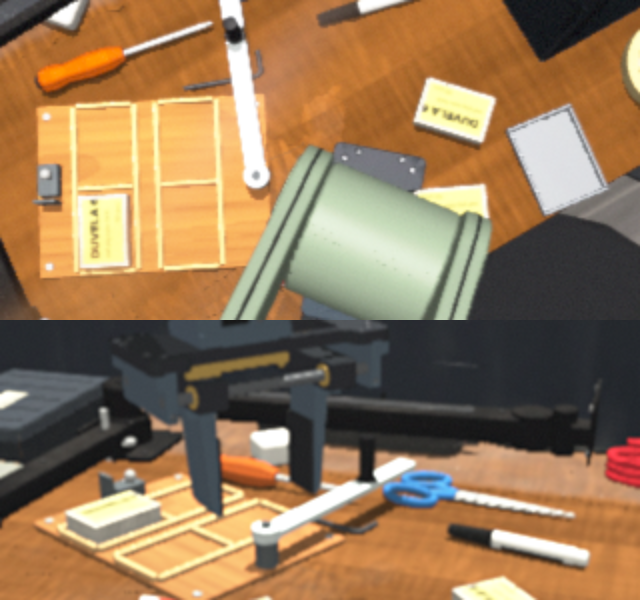

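Request:
move_arm(motion=[[70,[0,0,-1],[0,0,0]],[70,[0,0,-1],[0,0,0]],[70,[0,0,-1],[0,0,0]],[70,[0,0,-0.8],[0,0,0]],[70,[0,0,-0.5],[0,0,0]],[70,[0,0,-0.34],[0,0,0]],[70,[0,0,0],[0,0,0]],[70,[0,0,0],[0,0,0]],[40,[0,0,0],[0,0,0]],[40,[0,0,0],[0,0,0]],[40,[0,0,0],[0,0,0]],[40,[0,0,0],[0,0,0]],[40,[0,0,0],[0,0,0]]], grip_force=40)

```text
time_s: 16.68
ee_pos: [449.2, -174.9, 10.2]
ee_rot: [179.9, 0.0, 79.4]
force: [-0.5, -0.6, 4.8]
gripper_width: 49.5
gripper_force: 40.0
```

Request:
move_arm(motion=[[40,[0,0,0.4],[0,0,0]],[40,[0,0,0.8],[0,0,0]],[40,[0,0,0.8],[0,0,0]],[40,[0,0,0],[0,0,0]],[40,[0,0,0],[0,0,0]],[40,[0,0,0],[0,0,0]],[40,[0,0,0],[0,0,0]],[40,[0,0,0],[0,0,0]]])

```text
time_s: 17.35
ee_pos: [447.9, -174.3, 58.4]
ee_rot: [-179.9, -0.0, 79.4]
force: [0.0, 0.3, -2.0]
gripper_width: 50.2
gripper_force: 40.0
```

```bash
cat > w.py <<'E'
from h import *
img=grab_frame("top"); f=[state()['force']]
for i in range(5): grab_frame("scene"); f.append(state()['force'])
s=state();print(s['ee_pos'].round(1),s['ee_rot'].round(1),np.mean(f,0).round(2),s['gripper_width'])
for c in cartons(img=img): print(c) if c[0]<700 and c[1]<200 else 0
E
python3 w.py
```

```text
[ 448.6 -174.6   59.2] [-180.    -0.    79.4] [ 0.28 -0.   -1.1 ] 50.12013888413022
[119.5, 111.0, 79.1, 88.4, 0.5]
[558.6, -384.7, 73.6, 99.8, -67.2]
[610.4, -278.0, 52.3, 77.9, -17.4]
```

Request:
move_arm(motion=[[40,[0,0.3,0.2],[0,0,-1]],[40,[0,0.38,0.2],[0,0,-1]],[40,[0,0.38,0],[0,0,-1]],[40,[0,0.38,0],[0,0,-1]],[40,[0,0.38,0],[0,0,-1]],[40,[0,0.38,0],[0,0,-1]],[40,[0,0.38,0],[0,0,-1]],[40,[0,0.38,0],[0,0,-1]],[40,[0,0.38,0],[0,0,-1]],[40,[0.15,0.38,0],[0,0,-1]],[40,[0.15,0.38,0],[0,0,-1]],[40,[0.15,0.38,0],[0,0,-1]],[40,[0.15,0.38,0],[0,0,-1]],[40,[0.15,0.38,0],[0,0,-1]],[40,[0.16,0.38,0],[0,0,-1]],[40,[0.16,0.38,0],[0,0,-1]],[40,[0.16,0.38,0],[0,0,-1]],[40,[0.16,0.3,0],[0,0,-1]],[40,[0.16,0.22,0],[0,0,-1]],[40,[0,0,0],[0,0,0]]])

```text
time_s: 19.32
ee_pos: [488.4, -1.4, 69.5]
ee_rot: [-180.0, -0.1, 3.4]
force: [0.4, 0.5, -1.8]
gripper_width: 49.4
gripper_force: 40.0
```

Request:
move_arm(motion=[[40,[0,0,-0.4],[0,0,0]],[40,[0,0,-0.5],[0,0,0]],[40,[0,0,-0.4],[0,0,0]],[40,[0,0,-0.3],[0,0,0]],[40,[0,0,0],[0,0,0]],[40,[0,0,0],[0,0,0]],[40,[0,0,0],[0,0,0]]])

```text
time_s: 19.9
ee_pos: [487.9, -2.3, 29.9]
ee_rot: [180.0, -0.0, 3.4]
force: [0.4, 0.1, -1.2]
gripper_width: 49.2
gripper_force: 40.0
```

Request:
move_arm(motion=[[40,[-0.02,0,-0.3],[0,0,0]],[40,[0,0,-0.26],[0,0,0]],[40,[0,0,0],[0,0,0]],[62,[0,0,0],[0,0,0]],[62,[0,0,0],[0,0,0]],[62,[0,0,0],[0,0,0]],[62,[0,0,0.4],[0,0,0]],[62,[0,0,1],[0,0,0]],[62,[0,0,1],[0,0,0]],[62,[0,0,1],[0,0,0]],[62,[0,0,1],[0,0,0]],[70,[0,-0.5,0],[0,0,1]],[70,[0,-0.9,0],[0,0,1]],[70,[0,-1,0],[0,0,1]],[70,[0,-1,0],[0,0,1]],[70,[0,-1,0],[0,0,1]],[70,[0,-1,0],[0,0,1]],[70,[0,-1,0],[0,0,1]],[70,[0,-1,0],[0,0,1]],[70,[0,-1,0],[0,0,1]]])

```text
time_s: 21.57
ee_pos: [486.6, -213.3, 125.2]
ee_rot: [-180.0, 0.0, 39.6]
force: [0.5, 0.2, 0.2]
gripper_width: 70.0
gripper_force: 0.0
```

Request:
move_arm(motion=[[70,[0.13,-1,0],[0,0,1]],[70,[0.1,-0.8,0],[0,0,1]],[70,[0.1,-0.64,0],[0,0,1]],[70,[0.1,0,0],[0,0,1]],[70,[0.1,0,0],[0,0,1]],[70,[0.1,0,0],[0,0,1]],[70,[0,0,0],[0,0,1]],[70,[0,0,0],[0,0,1]],[70,[0,0,0],[0,0,1]],[70,[0,0,0],[0,0,1]],[70,[0,0,0],[0,0,1]],[70,[0,0,0],[0,0,1]],[70,[0,0,0],[0,0,1]],[70,[0,0,0],[0,0,0.8]],[70,[0,0,0],[0,0,0]],[70,[0,0,0],[0,0,0]]])

```text
time_s: 22.9
ee_pos: [502.6, -273.1, 125.2]
ee_rot: [-180.0, -0.0, 94.5]
force: [0.7, -0.3, 0.4]
gripper_width: 70.2
gripper_force: 0.0
```

Run:
```python
from h import *
img=grab_frame("top"); g=grab_frame("scene")
cv2.imwrite("pics/v3.png",np.vstack([cv2.resize(img[160:320,160:480],(640,320)),cv2.resize(g[180:320,160:480],(640,280))]))
for c in cartons(img=img): print(c) if c[0]<700 and c[1]<200 else 0
s=state();print(s['ee_pos'].round(1),s['ee_rot'].round(1),s['force'].round(2))
```

```text
[ 502.7 -273.1  125.3] [-180.    -0.    94.5] [ 0.48  0.43 -0.99]
```

View pics/v3.png

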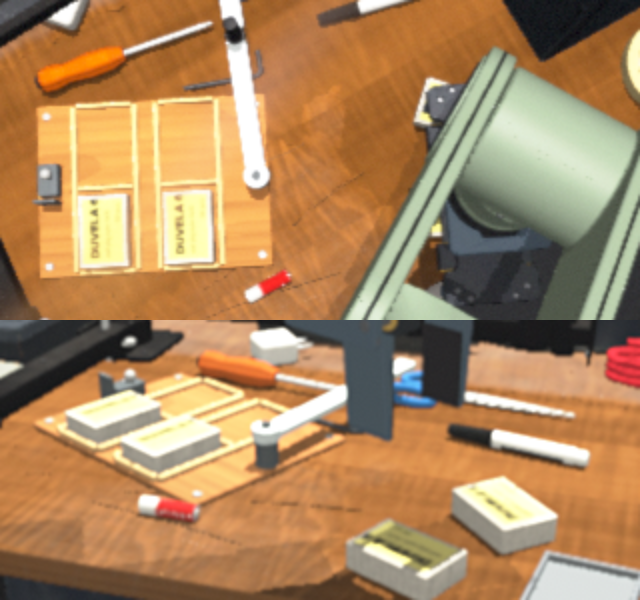

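Request:
move_arm(motion=[[70,[0.04,0,-1],[0,0,0]],[70,[0,0,-1],[0,0,0]],[70,[0,0,-1],[0,0,0]],[70,[0,0,-0.8],[0,0,0]],[70,[0,0,-0.5],[0,0,0]],[70,[0,0,-0.34],[0,0,0]],[70,[0,0,0],[0,0,0]],[70,[0,0,0],[0,0,0]],[40,[0,0,0],[0,0,0]],[40,[0,0,0],[0,0,0]],[40,[0,0,0],[0,0,0]],[40,[0,0,0],[0,0,0]],[40,[0,0,0],[0,0,0]]], grip_force=40)

```text
time_s: 24.08
ee_pos: [503.9, -273.4, 10.3]
ee_rot: [180.0, 0.0, 94.6]
force: [-0.2, -0.0, 4.9]
gripper_width: 49.6
gripper_force: 40.0
```

Request:
move_arm(motion=[[40,[0,0,0.4],[0,0,0]],[40,[0,0,0.8],[0,0,0]],[40,[0,0,0.8],[0,0,0]],[40,[0,0,0],[0,0,0]],[40,[0,0,0],[0,0,0]],[40,[0,0,0],[0,0,0]],[40,[0,0,0],[0,0,0]],[40,[0,0,0],[0,0,0]]])

```text
time_s: 24.75
ee_pos: [502.9, -272.7, 58.1]
ee_rot: [-179.9, -0.1, 94.6]
force: [-0.1, -0.3, -2.9]
gripper_width: 49.7
gripper_force: 40.0
```

```bash
python3 w.py
```

```text
[ 503.7 -273.1   59.2] [-180.    -0.    94.6] [-0.19 -0.29 -3.36] 49.69841512968765
```

Request:
move_arm(motion=[[40,[0,0,0],[0,0,-1]],[40,[0,0,0],[0,0,-1]],[40,[0,0,0],[0,0,-1]],[40,[0,0,0],[0,0,-1]],[40,[0,0,0],[0,0,-1]],[40,[0,-0.2,0],[0,0,-1]],[40,[0,-0.3,0],[0,0,-1]],[40,[0,-0.4,0],[0,0,-1]],[40,[0,-0.4,0],[0,0,-1]],[40,[0.22,-0.4,0],[0,0,-1]],[40,[0.22,-0.4,0],[0,0,-1]],[40,[0.22,-0.4,0],[0,0,-1]],[40,[0.22,-0.4,0],[0,0,-1]],[40,[0.22,-0.4,0],[0,0,-1]],[40,[0.22,-0.4,0],[0,0,-1]],[40,[0.22,-0.4,0],[0,0,-1]],[40,[0.22,-0.4,0],[0,0,-1]],[40,[0.22,-0.3,0],[0,0,-0.95]],[40,[0.22,-0.2,0],[0,0,0]],[40,[0,0,0],[0,0,0]]])

```text
time_s: 26.72
ee_pos: [559.8, -399.2, 59.2]
ee_rot: [179.9, -0.0, 22.8]
force: [-0.6, -0.2, -4.0]
gripper_width: 49.9
gripper_force: 40.0
```

Request:
move_arm(motion=[[40,[0,0,0],[0,0,0]],[40,[0,0,0],[0,0,0]],[40,[0,0,0],[0,0,0]]])

```text
time_s: 26.97
ee_pos: [558.3, -397.5, 59.4]
ee_rot: [-180.0, 0.0, 22.8]
force: [0.2, -0.2, -3.1]
gripper_width: 49.4
gripper_force: 40.0
```

Run:
```python
from h import *
g=grab_frame("scene")
# predicted tray outline for check
c,s=np.cos(np.radians(22.8)),np.sin(np.radians(22.8))
q=[[558.7+c*a-s*b,-388.3+s*a+c*b,10] for a,b in((50,37),(50,-37),(-50,-37),(-50,37))]
cv2.polylines(g,[proj("scene",q).round().astype(int)],True,(0,0,255),1)
cv2.imwrite("pics/v4.png",cv2.resize(g[170:370,330:530],(700,600)))
for c in cartons(): print(c) if c[0]<700 and c[1]<200 else 0
s=state();print(s['ee_pos'].round(1),s['ee_rot'].round(1),s['force'].round(2))
```

```text
[610.3, -277.9, 52.6, 77.9, -17.3]
[ 558.4 -397.7   59.5] [-180.     0.    22.8] [ 0.6   0.31 -3.53]
```

View pics/v4.png

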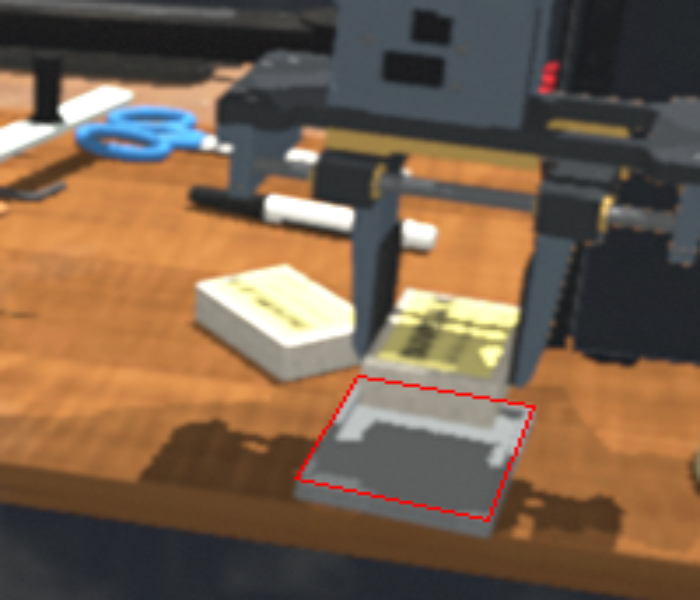

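Request:
move_arm(motion=[[40,[0.01,0.2,0],[0,0,0]],[40,[0,0.17,-0.3],[0,0,0]],[40,[0,0,-0.5],[0,0,0]],[40,[0,0,-0.4],[0,0,0]],[40,[0,0,-0.3],[0,0,0]],[40,[0,0,-0.2],[0,0,0]],[40,[0,0,-0.1],[0,0,0]],[40,[0,0,0],[0,0,0]],[40,[0,0,0],[0,0,0]]])

```text
time_s: 27.82
ee_pos: [559.1, -389.1, 14.4]
ee_rot: [180.0, -0.0, 22.7]
force: [-0.4, -0.3, -2.2]
gripper_width: 49.9
gripper_force: 40.0
```

Request:
move_arm(motion=[[62,[0,0,0],[0,0,0]],[62,[0,0,0],[0,0,0]],[62,[0,0,0],[0,0,0]],[62,[0,0,0.4],[0,0,0]],[62,[0,0,1],[0,0,0]],[62,[0,0,1],[0,0,0]],[62,[0,0,1],[0,0,0]],[62,[0,0,1],[0,0,0]],[62,[-0.8,0.5,0],[0,0,0]],[62,[-1,1,0],[0,0,0]],[62,[-1,1,0],[0,0,0]],[62,[-1,1,0],[0,0,0]],[62,[-0.8,1,0],[0,0,0]],[62,[0,0,0],[0,0,0]],[62,[0,0,0],[0,0,0]],[62,[0,0,0],[0,0,0]]])

```text
time_s: 29.15
ee_pos: [445.2, -277.2, 125.8]
ee_rot: [179.8, -0.1, 22.8]
force: [0.6, -0.7, 0.7]
gripper_width: 61.8
gripper_force: 0.0
```

Run:
```python
from h import *
g=grab_frame("scene"); t=grab_frame("top")
for c in cartons(img=t): print(c) if c[0]<700 and c[1]<200 else 0
print("case",unproj("top",[(430,187),(375,100)],0).round(),unproj("scene",[(486,285),(500,290)],0).round())
cv2.imwrite("pics/v5.png",np.hstack([cv2.resize(t[60:280,300:520],(400,400)),cv2.resize(g[170:370,400:600],(400,400))]))
s=state();print(s['ee_pos'].round(1),s['ee_rot'].round(1),s['force'].round(2))
```

```text
[610.4, -278.0, 52.3, 77.9, -17.5]
case [[ 674. -374.    0.]
 [ 872. -257.   -0.]] [[ 692. -366.    0.]
 [ 694. -390.   -0.]]
[ 445.3 -277.5  125.1] [ 1.799e+02 -1.000e-01  2.270e+01] [-0.82  0.23 -0.36]
```

View pics/v5.png

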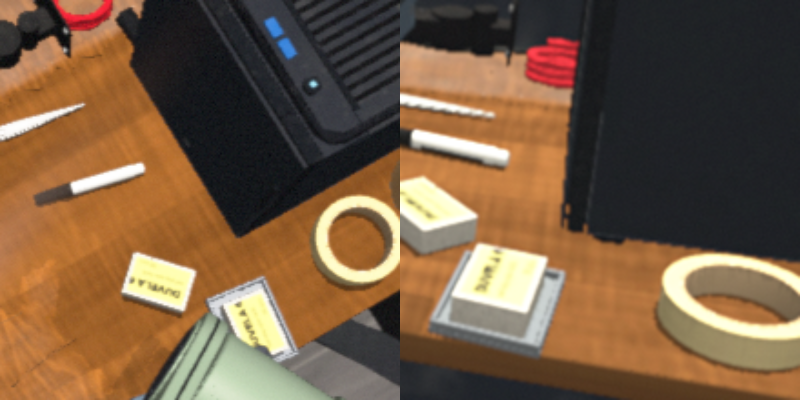

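Request:
move_arm(motion=[[70,[0.2,0,0],[0,0,1]],[70,[0.4,0,0],[0,0,1]],[70,[0.4,0,0],[0,0,1]],[70,[0.5,0,0],[0,0,1]],[70,[0.5,0,0],[0,0,1]],[70,[0.5,0,0],[0,0,1]],[70,[0.5,0,0],[0,0,1]],[70,[0.5,0,0],[0,0,1]],[70,[0.5,0,0],[0,0,1]],[70,[0.5,0,0],[0,0,1]],[70,[0.5,0,0],[0,0,1]],[70,[0.5,0,0],[0,0,1]],[70,[0.5,0,0],[0,0,0.48]],[70,[0.4,0,0],[0,0,0]],[70,[0.2,0,0],[0,0,0]],[70,[0,0,0],[0,0,0]],[70,[0,0,0],[0,0,0]],[70,[0,0,0],[0,0,0]]])

```text
time_s: 30.75
ee_pos: [608.4, -276.5, 124.3]
ee_rot: [-180.0, 0.0, 72.6]
force: [-0.1, 0.5, -0.1]
gripper_width: 70.0
gripper_force: 0.0
```

Request:
move_arm(motion=[[70,[0.02,-0.02,-1],[0,0,0]],[70,[0,0,-1],[0,0,0]],[70,[0,0,-1],[0,0,0]],[70,[0,0,-0.8],[0,0,0]],[70,[0,0,-0.5],[0,0,0]],[70,[0,0,-0.32],[0,0,0]],[70,[0,0,0],[0,0,0]],[70,[0,0,0],[0,0,0]],[40,[0,0,0],[0,0,0]],[40,[0,0,0],[0,0,0]],[40,[0,0,0],[0,0,0]],[40,[0,0,0],[0,0,0]],[40,[0,0,0],[0,0,0]]], grip_force=40)

```text
time_s: 31.83
ee_pos: [610.1, -277.2, 10.1]
ee_rot: [179.9, 0.0, 72.7]
force: [-0.4, -1.1, 3.7]
gripper_width: 49.6
gripper_force: 40.0
```

Request:
move_arm(motion=[[40,[0,0,0.4],[0,0,0]],[40,[0,0,0.8],[0,0,0]],[40,[0,0,0.8],[0,0,0]],[40,[0,0,0],[0,0,0]],[40,[0,0,0],[0,0,0]],[40,[0,0,0],[0,0,0]],[40,[0,0,0],[0,0,0]],[40,[0,0,0],[0,0,0]]])

```text
time_s: 32.5
ee_pos: [608.6, -276.5, 57.5]
ee_rot: [-179.9, -0.0, 72.7]
force: [-0.3, 0.4, -0.4]
gripper_width: 49.7
gripper_force: 40.0
```

```bash
python3 w.py
```

```text
[ 609.4 -276.9   58.7] [-180.    -0.    72.7] [-0.12  0.12 -0.99] 49.842478859148954
```

Request:
move_arm(motion=[[40,[-0.15,0.3,0.5],[0,0,-1]],[40,[-0.15,0.6,0.5],[0,0,-1]],[40,[-0.15,0.8,0.2],[0,0,-1]],[40,[-0.15,0.8,0],[0,0,-1]],[40,[-0.15,0.8,0],[0,0,-1]],[40,[-0.15,0.8,0],[0,0,-1]],[40,[-0.16,0.8,0],[0,0,-1]],[40,[-0.16,0.8,0],[0,0,-1]],[40,[-0.16,0.8,0],[0,0,-1]],[40,[-0.16,0.8,0],[0,0,-1]],[40,[0,0.8,0],[0,0,-1]],[40,[0,0.8,0],[0,0,-1]],[40,[0,0.8,0],[0,0,-1]],[40,[0,0.8,0],[0,0,-1]],[40,[0,0.8,0],[0,0,-1]],[40,[0,0.8,0],[0,0,-1]],[40,[0,0.8,0],[0,0,-1]],[40,[0,0.8,0],[0,0,-0.32]],[40,[0,0.6,0],[0,0,0]],[40,[0,0.42,0],[0,0,0]]])

```text
time_s: 34.47
ee_pos: [571.0, 92.6, 89.1]
ee_rot: [-180.0, -0.0, 3.5]
force: [0.2, -0.1, -0.2]
gripper_width: 49.3
gripper_force: 40.0
```

Request:
move_arm(motion=[[40,[0,0,0],[0,0,0]],[40,[0,0,0],[0,0,0]],[40,[0,0,0],[0,0,0]],[40,[0,0,-0.6],[0,0,0]],[40,[0,0,-0.8],[0,0,0]],[40,[0,0,-0.6],[0,0,0]],[40,[0,0,-0.2],[0,0,0]],[40,[0,0,0],[0,0,0]],[40,[0,0,0],[0,0,0]],[40,[0,0,0],[0,0,0]]])

```text
time_s: 35.3
ee_pos: [571.9, 90.8, 35.0]
ee_rot: [-180.0, -0.1, 3.4]
force: [-0.3, -1.2, -0.8]
gripper_width: 50.0
gripper_force: 40.0
```

Request:
move_arm(motion=[[40,[-0.03,0,-0.4],[0,0,0]],[40,[0,0,-0.38],[0,0,0]],[40,[0,0,0],[0,0,0]],[62,[0,0,0],[0,0,0]],[62,[0,0,0],[0,0,0]],[62,[0,0,0],[0,0,0]],[62,[0,0,0.4],[0,0,0]],[62,[0,0,1],[0,0,0]],[62,[0,0,1],[0,0,0]],[62,[0,0,1],[0,0,0]],[62,[0,0,1],[0,0,0]],[60,[0.45,-0.56,0],[0,0,0]],[60,[0.75,-0.9,0],[0,0,0]],[60,[0.75,-0.9,0],[0,0,0]],[60,[0.75,-0.9,0],[0,0,0]],[60,[0.75,-0.9,0],[0,0,0]],[60,[0.6,-0.8,0],[0,0,0]],[60,[0.45,-0.64,0],[0,0,0]],[60,[0,0,0],[0,0,0]],[60,[0,0,0],[0,0,0]]])

```text
time_s: 36.97
ee_pos: [682.7, -49.6, 124.5]
ee_rot: [-180.0, 0.0, 3.3]
force: [-0.7, 0.9, 0.1]
gripper_width: 59.8
gripper_force: 0.0
```

Run:
```python
from h import *
img=grab_frame("top"); g=grab_frame("scene")
cv2.imwrite("pics/v6.png",np.vstack([cv2.resize(img[150:310,160:480],(600,300)),cv2.resize(g[180:320,160:480],(600,290))]))
for c in cartons(img=img): print(c) if c[0]<700 and c[1]<200 else 0
s=state();print(s['ee_pos'].round(1),s['ee_rot'].round(1),s['force'].round(2))
```

```text
[682.  -48.2 124.6] [-180.     0.     3.4] [-0.6  -0.05 -0.22]
```

View pics/v6.png

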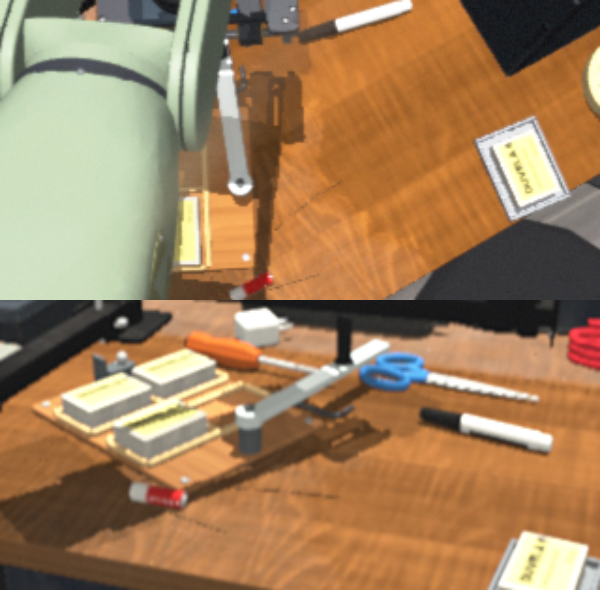

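Request:
move_arm(motion=[[60,[0.1,-0.02,-0.6],[0,0,0]],[60,[0,0,-0.9],[0,0,0]],[60,[0,0,-0.9],[0,0,0]],[60,[0,0,-0.4],[0,0,0]],[60,[0,0,-0.2],[0,0,0]],[60,[0,0,0],[0,0,0]],[10,[0,0,0],[0,0,0]],[10,[0,0,0],[0,0,0]],[10,[0,0,0],[0,0,0]],[10,[0,0,0],[0,0,0]],[10,[0,0,0],[0,0,0]],[10,[0,0,0],[0,0,0]],[10,[0,0,0],[0,0,0]]], grip_force=20)

```text
time_s: 38.15
ee_pos: [685.3, -49.5, 49.6]
ee_rot: [180.0, -0.0, 3.4]
force: [-0.9, 0.2, 0.8]
gripper_width: 16.1
gripper_force: 0.3
```

Request:
move_arm(motion=[[10,[0,0,0],[0,0,0]],[10,[-0.08,0.41,0],[0,0,1]],[10,[-0.11,0.4,0],[0,0,1]],[10,[-0.14,0.4,0],[0,0,1]],[10,[-0.17,0.38,0],[0,0,1]],[10,[-0.19,0.37,0],[0,0,1]],[10,[-0.22,0.36,0],[0,0,1]],[10,[-0.24,0.34,0],[0,0,1]],[10,[-0.26,0.32,0],[0,0,1]],[10,[-0.29,0.31,0],[0,0,1]],[10,[-0.31,0.28,0],[0,0,1]],[10,[-0.33,0.26,0],[0,0,1]],[10,[-0.34,0.24,0],[0,0,1]],[10,[-0.36,0.21,0],[0,0,1]],[10,[-0.37,0.19,0],[0,0,1]],[10,[-0.39,0.16,0],[0,0,1]],[10,[-0.4,0.13,0],[0,0,1]],[10,[0,0,0],[0,0,0]],[10,[0,0,0],[0,0,0]],[10,[0,0,0],[0,0,0]]])

```text
time_s: 39.82
ee_pos: [580.9, 69.9, 49.6]
ee_rot: [180.0, -0.1, 67.3]
force: [0.5, 2.3, 0.6]
gripper_width: 15.5
gripper_force: 20.0
```

Request:
move_arm(motion=[[10,[-0.2,0.05,0],[0,0,0.5]],[10,[-0.2,0.05,0],[0,0,0.5]],[10,[-0.21,0.04,0],[0,0,0.5]],[10,[-0.21,0.04,0],[0,0,0.5]],[10,[-0.21,0.03,0],[0,0,0.5]],[10,[-0.21,0.02,0],[0,0,0.5]],[10,[-0.21,0.01,0],[0,0,0.5]],[10,[-0.21,0.01,0],[0,0,0.5]],[10,[-0.21,0,0],[0,0,0.5]],[10,[-0.21,0,0],[0,0,0.5]],[10,[-0.1,0,0],[0,0,0]],[10,[0,0,0],[0,0,0]],[10,[0,0,0],[0,0,0]],[10,[0,0,0],[0,0,0]]])

```text
time_s: 40.98
ee_pos: [528.3, 76.0, 49.7]
ee_rot: [179.7, -0.0, 87.3]
force: [3.5, 2.3, -2.7]
gripper_width: 15.9
gripper_force: 20.0
```

Request:
move_arm(motion=[[10,[-0.08,0,0],[0,0,0]],[10,[-0.08,0,0],[0,0,0]],[10,[-0.08,0,0],[0,0,0]],[10,[0,0,0],[0,0,0]],[10,[0,0,0],[0,0,0]],[10,[0,0,0],[0,0,0]]])

```text
time_s: 41.48
ee_pos: [528.1, 76.0, 50.0]
ee_rot: [179.1, -0.1, 87.3]
force: [17.1, 1.4, -12.6]
gripper_width: 15.4
gripper_force: 20.0
```

Request:
move_arm(motion=[[10,[0.12,0,0],[0,0,0]],[10,[0.08,0,0],[0,0,0]],[10,[0,0,0],[0,0,0]],[60,[0,0,0],[0,0,0]],[60,[0,0,0],[0,0,0]],[60,[0,0,0],[0,0,0]],[60,[0,0,0],[0,0,0]],[60,[0,0,0.5],[0,0,0]],[60,[0,0,1],[0,0,0]],[60,[0,0,1],[0,0,0]],[60,[0,0,1],[0,0,0]],[60,[0,0,1],[0,0,0]],[60,[0,0,1],[0,0,0]],[60,[-1,0,1],[0,0,0]],[60,[-1,0,0],[0,0,0]],[60,[-1,0,0],[0,0,0]],[60,[-1,0,0],[0,0,0]],[60,[-1,0,0],[0,0,0]],[60,[-1,0,0],[0,0,0]],[60,[0,0,0],[0,0,0]]])

```text
time_s: 43.15
ee_pos: [369.7, 75.3, 211.7]
ee_rot: [-179.8, 0.0, 87.4]
force: [0.5, -0.2, -0.7]
gripper_width: 59.7
gripper_force: 0.0
```

Run:
```python
from h import *
img=grab_frame("top"); g=grab_frame("scene")
cv2.imwrite("pics/v7.png",np.vstack([cv2.resize(img[160:320,160:480],(600,300)),cv2.resize(g[180:320,160:480],(600,290))]))
s=state();print(s['ee_pos'].round(1),s['force'].round(2))
```

```text
[374.3  75.7 212.3] [ 0.62 -0.12  0.25]
```

View pics/v7.png

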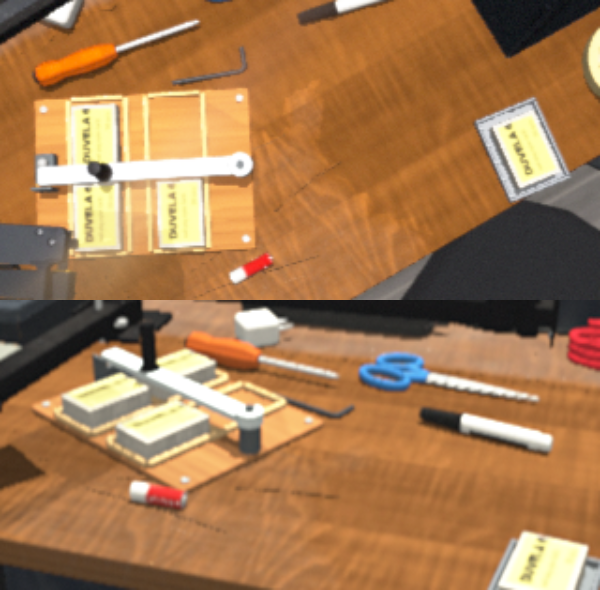

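```bash
python3 -c "
from workcell import *
print(job_done())"
```

```text
the job is handed in; nothing more can be done
None
```

I handed the job in at about 43 s: the heavy carton (about 3.4 N against about 1 N for the others) lies flat in the reject tray, the three light ones lie flat in their own pockets, and the keeper bar is shut against its end stop; the hand-in call gave no verdict.

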